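# Zero-check the coating gauge

### The job

Zero-check the coating thickness gauge: push it along the table, without picking it up or gripping it, probe foot first through the narrow gate of the zero stand, and on until the foot presses the sprung steel button at the back of the stand at least about half-way in. Push gently and squarely, leave the other things alone, and finish while still holding the gauge pressed in there: the spring pushes it back out if you let go.

Things in the scene. Friction and masses are not known exactly. Their poses are not given: they have to be found in the camera images.
- coat_gauge: Yellow and grey hand-held coating gauge, loose, lying flat, 0.19 kg. Body 112 mm long, 58 wide (flanks at y = -29, +29 mm), 26 high; a round probe foot, 16 mm across, juts 10 mm from the middle of one end, axis 13 mm above the table. Origin: at table level under the middle of its 122 mm overall length. Its -x axis points from tail to foot: foot tip x = -61 mm, body front -51, flat tail +61; z up.
- gauge_tail (a point): Middle of the gauge's flat tail end, 14 mm above the table: the face to push on. Axes as the gauge's.
- zero_stand: Zero stand, screwed down: a U of aluminium with black plastic gate cheeks at its open front, 190 mm long, 114 wide (172 over two 6 mm high ears), no floor: the gauge slides on the table. Origin: at table level on the slot's centre line at the open front. x runs along the slot to the back, y across, z up. Behind the gate the slot is 90 mm wide between rails 26 mm high; back block from x = 164 mm, 44 mm high.
- gate_mouth (a point): Middle of the narrow gate's entrance, 14 mm above the table, at x = 14 mm of the stand; axes as the stand's. From here two parallel cheek faces, 30 mm high, stand 62 mm apart for 45 mm along x; in front of them 16 mm of lead-in flared by 25 degrees a side (about 77 mm apart at the outer ends).
- zero_button (a joint): How far the sprung steel button has been pressed in, m: 0 is fully out, 0.015 is the end stop. The button is a flat disc 23 mm across, 14 mm above the table, on the slot's centre line; its face, at x = 140 mm of the stand when fully out, looks to the front. Its spring pushes with about 1.2 N at 0 and 5.7 N at the end stop.
- oil_bottle: Small bottle of tool oil, cream with a red spout, 36 mm across, 112 mm high, standing loose; origin under its middle. Leave it alone.
- wax_tin: Flat round tin, 67 mm across, 25 mm high, loose; origin under its middle. Leave it alone.
- torch: Black inspection torch, 122 mm long, 28 mm across, lying loose along its y axis; origin at table level under its middle. Leave it alone.
- air_coupler: Small air-hose coupler, brass-coloured and white, 46 mm long, 24 mm across, lying loose; origin at table level under its middle. Leave it alone.
- sand_block: Dark sanding block, 64 x 118 x 41 mm, loose; origin under its middle. Leave it alone.
- pad_spanner: Flat steel spanner, 168 mm long, 6 mm thick, loose; origin under its middle. Leave it alone.
Mind the look-alikes: they are no part of the job. Several things have the shape of the coat_gauge; the one meant has the colours described above.

How it is judged:
By the outcome, as a careful person would: the job done as asked, in the order asked, and still so for the second after the job is handed in, while the arm keeps its last pose, push and grip.
It also fails if it takes over 58 s, if anything falls off the work surface, if the arm or the gripper's body presses on something with over 40 N, if the wrist force passes 120 N, or if a joint passes its speed limit or range.

### The arm

A 7-joint arm with a two-finger parallel gripper is mounted at the origin on a cart in front of the work surface, level with it; the furniture and walls round the work are solid. World frame = base frame: x ahead of the robot, y to its left, z up, the work surface at z = 0. Lengths are in m, angles in rad, forces in N, time in s.
With the tool pointing down it reaches from about 0.425 to 0.8 m from the base axis. Payload 8.3 kg.
Tool frame: the origin (TCP) lies on the centre line of the jaws, within the pads' length; the fingertips stand 17 mm ahead of it and the grasp point (between the pads) lies 2 mm behind it; z points along the fingers, y is the direction in which the jaws open and shut (so a half turn about z gives the same grasp; the last joint's range is limited). The gripper opens to 85 mm and grips with 20 to 120 N. Pads are 22 mm wide; open, the fingers measure 114 mm over their backs; the gripper's body (76 mm by 85 mm) begins 54 mm behind the grasp point. The pads swing forward as they close: fully open they stand 13 mm farther back than shut.
Start: joints at [-1.178, 0.383, 0.016, 1.37, -0.006, 1.388, -0.046], TCP at [0.275, 0.561, 0.212] pointing down, gripper open.
Joint ranges: [-2.95, 2.95], [-0.25, 2.06], [-1.52, 1.56], [0.18, 2.33], [-1.44, 4.58], [0.02, 2.06], [-3.01, 3.01]. Speed limits (rad/s): [2.39, 2.39, 3.01, 3.01, 3.14, 3.14, 3.14].

### API

Orientations are given as a unit quaternion [w, x, y, z].
In Python, from workcell import manip gives the robot as it stands.
- The arm moves only by the tool send_rows, never from a script. Its argument "commands" is a list that holds one entry, the list of rows, each a list of 4 numbers: the shift along the tool's x, y, z in m, then the turn about the tool's z in degrees. A call has exactly 10 rows; each row is the pose to reach, as a shift and turn from the pose measured when the call began, along the tool's axes at that moment; what a row does not reach only later rows make up. A row lasts 1/10 s, in which the tool goes at most 50 mm and 8.59 degrees, less where a joint would pass 70% of its speed; a pose out of reach is approached as far as the arm can. A call with a gripper value outside its range is refused whole. "jaw" is the opening in per cent of the stroke, from 0 (shut) to 100 (fully open), set as the call begins (left out, the last holds). The fingers move at their own pace and stop on an object; "newtons" is the grip in N (left out, the last holds). Time passes only in rows, so rows that repeat a pose let the fingers close, or fill a call up. It gives the time, the measured TCP pose, the force and the opening at its end, in the units of the state.
- manip.sense(): the state, without advancing time (a new reading comes with each control period).
- manip.get_image(name): name is "scene" or "top" or "wrist"; returns a dict with "pixels" (480x640x3 uint8, blue, green, red), "z_map" (480x640 float32, m along the optical axis (not along the pixel's ray), 0 where there is no reading), "intrinsics" (3x3 intrinsics, pixels), "extrinsics" (4x4, takes a point from camera to world coordinates). Camera axes: x right, y down, z forward; pixel columns grow to the right and rows downward; lengths in m; the calibration is good to about 2 mm. The wrist camera is an equidistant fisheye: a pixel r from the principal point sees the ray r / f radians off the axis. A picture is of the moment at which its call begins.
- manip.hand_in(): hands the job in, once; it reports no verdict.
The state is a dict: "t": time; "joint_pos": joint angles; "qd": joint speeds; "effort": joint torques, N m; "position": TCP position; "ee_rot": TCP orientation; "wrist_force": force on the tool from outside, world axes, zero at the start; "wrist_torque": the same for the moment, N m; "gripper_width": finger opening in m.
Only numpy, scipy, OpenCV 4.12 (cv2) and the standard library are available. Lean on these libraries where they do the work, as an engineer would, in place of code of your own. Each camera call takes 0.05 s, during which the arm holds its last target.

## Working session

There is one attempt and no reset: what is moved stays moved. The work goes in short steps, Python scripts to look and compute and a tool call to move; the robot and the scene stay as the last step left them, time stands still between calls to the robot, and variables do not carry over. Pictures are saved under pics/ and viewed, and the job is handed in when it is done.

Besides the shell and the picture viewer there is one more tool, called in YAML: its name, and indented under it one key for each argument. send_rows: Moves the arm, as the interface text tells. Its arguments: {"type":"object","properties":{"commands":{"type":"array","items":{"type":"array","items":{"type":"array","items":{"type":"number"}}}},"jaw":{"type":"number"},"newtons":{"type":"number"}},"required":["commands"]}

```bash
mkdir -p pics; ls
python3 - <<'E'
from workcell import manip
import cv2,numpy as np
s=manip.sense(); print({k:np.round(v,3).tolist() for k,v in s.items()})
for n in ["scene","top"]:
    d=manip.get_image(n); cv2.imwrite(f"pics/{n}1.png",d["pixels"]); print(n,d["intrinsics"].tolist(),np.round(d["extrinsics"],3).tolist())
    np.savez(f"{n}1.npz",**d)
E
```

```text
pics
{'t': 0.0, 'joint_pos': [-1.178, 0.384, 0.016, 1.371, -0.006, 1.388, -0.046], 'qd': [0.0, 0.001, -0.001, -0.001, -0.0, -0.0, -0.001], 'effort': [-0.0, -62.76, 0.844, -37.182, 0.017, 0.014, -0.0], 'position': [0.275, 0.561, 0.211], 'ee_rot': [-0.0, 0.226, 0.974, -0.001], 'wrist_force': [0.565, 0.497, -0.31], 'wrist_torque': [-0.01, -0.018, -0.003], 'gripper_width': 0.085}
scene [[505.1036629436623, 0.0, 325.1939444168942], [0.0, 505.1036629436623, 232.96969291744605], [0.0, 0.0, 1.0]] [[0.66, -0.539, 0.524, 0.013], [-0.751, -0.463, 0.471, -0.534], [-0.011, -0.704, -0.71, 0.812], [0.0, 0.0, 0.0, 1.0]]
top [[571.9175279710288, 0.0, 316.8371210255111], [0.0, 571.9175279710288, 240.14591178476067], [0.0, 0.0, 1.0]] [[-0.022, -0.982, 0.189, 0.345], [-1.0, 0.025, 0.016, -0.057], [-0.021, -0.188, -0.982, 1.216], [0.0, 0.0, 0.0, 1.0]]
```

View pics/scene1.png

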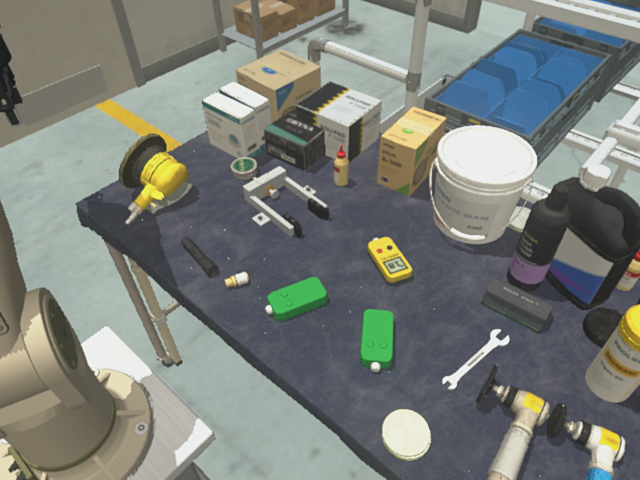

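View pics/top1.png

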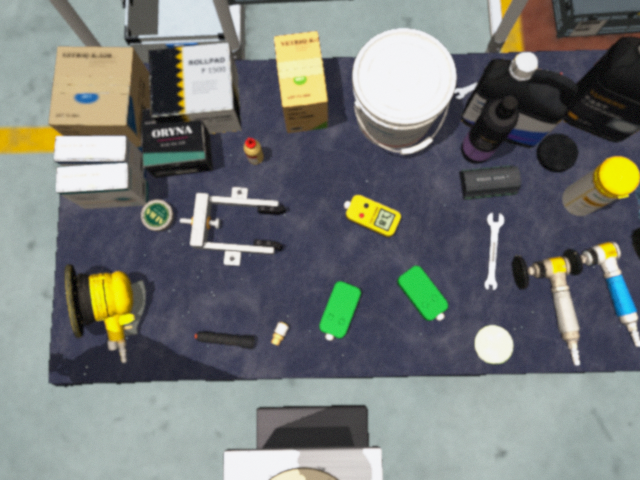

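```bash
cat > h.py <<'E'
import numpy as np,cv2
def world(d):
    K=d["intrinsics"];T=d["extrinsics"];z=d["z_map"]
    v,u=np.mgrid[:480,:640]
    p=np.stack([(u-K[0,2])/K[0,0]*z,(v-K[1,2])/K[1,1]*z,z],-1)
    return p@T[:3,:3].T+T[:3,3]
def proj(d,P):
    K=d["intrinsics"];T=d["extrinsics"]
    c=(np.atleast_2d(P)-T[:3,3])@T[:3,:3]
    return np.stack([c[:,0]/c[:,2]*K[0,0]+K[0,2],c[:,1]/c[:,2]*K[1,1]+K[1,2]],-1)
def yellow(d):
    hsv=cv2.cvtColor(d["pixels"],cv2.COLOR_BGR2HSV)
    return (hsv[...,0]>18)&(hsv[...,0]<34)&(hsv[...,1]>120)&(hsv[...,2]>90)
E
python3 - <<'E'
from h import *
for n in ["top","scene"]:
    d=np.load(f"{n}1.npz"); W=world(d); 
    # table plane check
    m=(abs(W[...,2])<0.012)&(W[...,0]>.4)&(W[...,0]<.7)&(abs(W[...,1])<.3)
    print(n,"table z med",np.median(W[m][:,2]))
    # heightmap
    R=2.0 # px/mm... 
    x0,x1,y0,y1=.3,.85,-.25,.45
    mm=(d["z_map"]>0)&(W[...,0]>x0)&(W[...,0]<x1)&(W[...,1]>y0)&(W[...,1]<y1)
    h=np.zeros((550,700),np.uint8)
    P=W[mm]; i=((x1-P[:,0])*1000).astype(int).clip(0,549); j=((y1-P[:,1])*1000).astype(int).clip(0,699)
    h[i,j]=np.clip(P[:,2]*1000*4+20,0,255)
    h=cv2.dilate(h,np.ones((3,3)))
    cv2.imwrite(f"pics/h_{n}.png",h)
    Y=yellow(d)&mm
    c=cv2.connectedComponentsWithStats(Y.astype(np.uint8))
    for k in range(1,c[0]):
        if c[2][k,4]>60:
            Q=W[c[1]==k]; print(n,c[2][k],np.round(np.median(Q,0),4))
d=np.load("top1.npz")["pixels"]
cv2.imwrite("pics/crop.png",cv2.resize(d[150:290,160:420],None,fx=3,fy=3,interpolation=cv2.INTER_CUBIC))
E
```

```text
top table z med 0.0020314285958491496
top [286  94  26   6  79] [ 0.8468 -0.0055  0.1413]
top [282  95  46  13 131] [ 0.8313 -0.0189  0.1399]
top [244 143  19  19 143] [0.7603 0.0869 0.0681]
top [ 346  195   55   42 1141] [ 0.6288 -0.1501  0.0258]
top [  88  271   47   72 2373] [0.449  0.376  0.0819]
scene table z med 0.002717175082579404
scene [ 134  152   54   58 1743] [0.4436 0.368  0.073 ]
scene [368 237  44  45 961] [ 0.6226 -0.1572  0.0267]
```

View pics/crop.png

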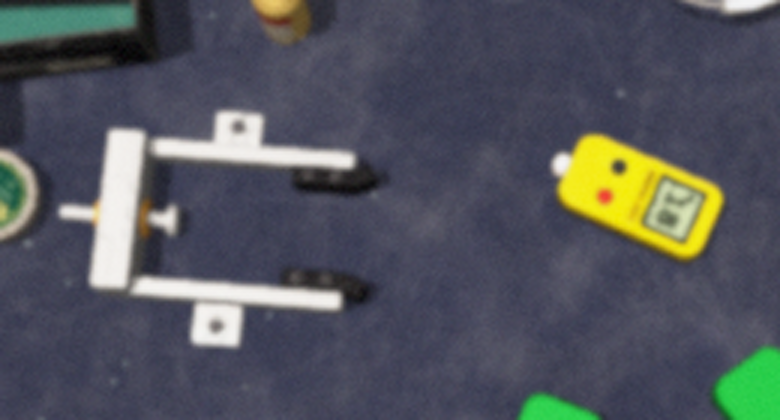

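View pics/h_top.png

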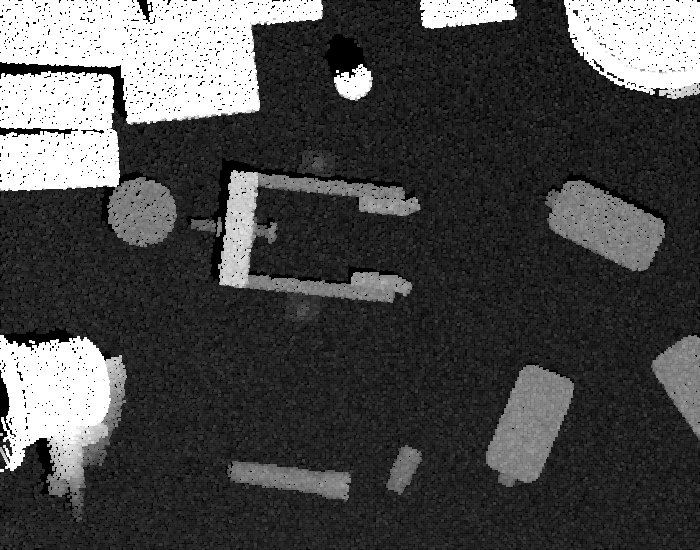

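```bash
cat >> h.py <<'E'
from scipy.optimize import minimize
def loc(P,q):
    c,s=np.cos(q[2]),np.sin(q[2]); d=P[:,:2]-q[:2]
    return np.stack([d[:,0]*c+d[:,1]*s,-d[:,0]*s+d[:,1]*c],-1)
def sd(l,x0,x1,y0,y1): # soft inside
    k=.0008
    d=np.minimum.reduce([l[:,0]-x0,x1-l[:,0],l[:,1]-y0,y1-l[:,1]])
    return 1/(1+np.exp(-np.clip(d/k,-30,30)))
def m_stand(l):
    a=np.stack([l[:,0],abs(l[:,1])],-1)
    return np.maximum.reduce([.044*sd(l,.164,.190,-.057,.057),.026*sd(a,.01,.164,.045,.057),.030*sd(a,.014,.059,.031,.045)])
def m_gauge(l):
    return np.maximum(.026*sd(l,-.051,.061,-.029,.029),.021*sd(l,-.061,-.051,-.008,.008))
def fit(W,valid,model,q0,rad,xr):
    P=W[valid]; 
    P=P[np.hypot(P[:,0]-q0[0],P[:,1]-q0[1])<rad]
    def cost(q):
        l=loc(P,q); w=(l[:,0]>xr[0])&(l[:,0]<xr[1])&(abs(l[:,1])<xr[2])
        r=np.minimum(abs(P[:,2]-model(l)-.002),.015)
        return np.sum(np.where(w,r,.008))/len(P)
    best=None
    for s in (.01,.004,.002):
        q=q0 if best is None else best.x
        sim=np.array([q]+[np.array(q)+e for e in np.diag([s,s,s*8])])
        best=minimize(cost,q,method="Nelder-Mead",options=dict(initial_simplex=sim,xatol=1e-6,fatol=1e-9,maxiter=2000))
    return best.x,best.fun
E
python3 - <<'E'
from h import *
for n in ["top","scene"]:
    d=np.load(f"{n}1.npz"); W=world(d); v=d["z_map"]>0
    # stand heading +y world-ish : origin near hmap (j=405,i=243)
    q,c=fit(W,v,m_stand,[.607,.045,1.67-.0],.23,(.02,.2,.075))
    print(n,"stand",np.round(q,4),np.degrees(q[2]),c)
    g,c=fit(W,v,m_gauge,[.625,-.156,-1.99+0],.1,(-.09,.09,.06)); 
    print(n,"gauge",np.round(g,4),np.degrees(g[2]),c)
    print("gauge in stand",loc(np.array([g]),q)*1000, np.degrees(g[2]-q[2])%360)
    P=W[v]; 
    l=loc(P,q); k=(l[:,0]>-.03)&(l[:,0]<.2)&(abs(l[:,1])<.09); l=l[k];z=P[k][:,2]
    for a,b in [(-.01,-.004),(-.004,.002),(.002,.008),(.008,.014),(.014,.02),(.03,.035),(.05,.055),(.1,.11)]:
        s=(l[:,0]>a)&(l[:,0]<b)&(z>.018)
        yy=np.sort(l[s,1]); 
        if len(yy): print(a,len(yy),np.round([yy[yy<0].max() if (yy<0).any() else 0,yy[yy>0].min() if (yy>0).any() else 0,yy.min(),yy.max()],4))
    b=(z>.008)&(abs(l[:,1])<.02)&(l[:,0]<.165); print("button",len(l[b]),np.round(np.percentile(l[b],[2,50,98],axis=0),4).tolist() if b.any() else 0)
E
```

```text
top stand [0.6033 0.0356 1.4662] 84.00926698108276 0.007277182743886274
top gauge [ 0.628  -0.1527 -2.0317] -116.41051962922857 0.00417663855326619
gauge in stand [[-184.71000299  -44.19059938]] 159.58021338968868
-0.004 13 [-0.0373  0.0372 -0.0414  0.0465]
0.002 39 [-0.035   0.0347 -0.0479  0.0485]
0.008 39 [-0.031   0.0333 -0.0452  0.0462]
0.014 66 [-0.0305  0.0317 -0.0563  0.0575]
0.03 59 [-0.0295  0.0309 -0.0549  0.0576]
0.05 61 [-0.0302  0.0327 -0.0573  0.057 ]
0.1 57 [-0.0437  0.046  -0.057   0.0576]
button 172 [[0.0083, -0.0177], [0.1605, 0.0015], [0.1649, 0.0182]]
scene stand [0.6073 0.0323 1.4652] 83.95252324686032 0.0075895467332058025
scene gauge [ 0.6318 -0.1554 -2.0227] -115.8897302039728 0.004048842913022175
gauge in stand [[-183.99859191  -44.20956482]] 160.15774654916686
-0.004 26 [-0.0369  0.0383 -0.0442  0.0466]
0.002 45 [-0.032   0.037  -0.0463  0.0497]
0.008 32 [-0.0306  0.0343 -0.0487  0.0452]
0.014 63 [-0.0293  0.0311 -0.0554  0.0582]
0.03 40 [-0.029   0.0329 -0.0545  0.0578]
0.05 34 [-0.0293  0.0312 -0.0558  0.0574]
0.1 40 [-0.0433  0.047  -0.0558  0.0589]
button 185 [[0.1379, -0.0178], [0.1618, 0.0027], [0.1648, 0.0196]]
```

send_rows:
  commands:
    - [[-0.034,-0.022,0,-1],[-0.068,-0.044,0,-2],[-0.102,-0.066,0,-3],[-0.136,-0.088,0,-4],[-0.17,-0.11,0,-5],[-0.204,-0.132,0,-6],[-0.238,-0.154,0,-7],[-0.272,-0.176,0,-8],[-0.306,-0.198,0,-9],[-0.34,-0.22,0,-10]]
  jaw: 70
  newtons: 30

```text
t: 1.1
position: [0.4837, 0.2119, 0.2109]
ee_rot: [-0.0, 0.14, 0.99, -0.001]
wrist_force: [0.3, 1.7, -0.2]
gripper_width: 0.0599
```

```bash
cat > tgt.py <<'E'
import sys,numpy as np
from workcell import manip
from scipy.spatial.transform import Rotation as Ro
S=np.array([.6053,.0340,np.radians(84.0)])
def tgt(x,y,z,yaw,q=S):
    s=manip.sense(); w,a,b,c=s["ee_rot"]; R=Ro.from_quat([a,b,c,w]).as_matrix()
    C,N=np.cos(q[2]),np.sin(q[2]); p=np.array([q[0]+x*C-y*N,q[1]+x*N+y*C,z])
    cur=np.degrees(np.arctan2(R[1,0],R[0,0])); d=(np.degrees(q[2])+yaw-cur+180)%360-180
    pos=np.array(s["position"]); l=[(pos[:2]-q[:2])@[C,N],(pos[:2]-q[:2])@[-N,C]]
    print("now stand mm",np.round(np.array(l)*1000,1),"z",round(pos[2],4),"toolx yaw rel",round((cur-np.degrees(q[2])+180)%360-180,2),"t",s["t"],"F",np.round(s["wrist_force"],2))
    print("world tgt",np.round(p,4),"shift",np.round(R.T@(p-pos),4),"turn",round(-d,2))
if __name__=="__main__": tgt(*map(float,sys.argv[1:5]))
E
python3 tgt.py -.172 -.112 .20 90
```

```text
now stand mm [164.3 139.5] z 0.2109 toolx yaw rel 79.93 t 1.1 F [ 0.34  1.73 -0.17]
world tgt [ 0.6987 -0.1488  0.2   ] shift [-0.3064 -0.2871  0.0113] turn -10.07
```

send_rows:
  commands:
    - [[-0.034,-0.032,0,-1],[-0.068,-0.064,0,-2],[-0.102,-0.096,0,-3],[-0.136,-0.128,0,-4],[-0.17,-0.16,0,-6],[-0.204,-0.191,0,-7],[-0.238,-0.223,0,-8],[-0.272,-0.255,0,-9],[-0.306,-0.287,0,-10],[-0.306,-0.287,0,-10]]

```text
t: 2.1
position: [0.6977, -0.1571, 0.2079]
ee_rot: [-0.003, 0.057, 0.998, -0.003]
wrist_force: [-0.3, -0.3, -0.5]
gripper_width: 0.0599
```

```bash
python3 tgt.py -.172 -.112 .025 90
python3 - <<'E'
from workcell import manip
import cv2,numpy as np
for n in ["wrist","top"]:
    d=manip.get_image(n); cv2.imwrite(f"pics/{n}2.png",d["pixels"]); np.savez(f"{n}2.npz",**d)
print(d["extrinsics"][:3,3], manip.sense()["joint_pos"])
E
```

```text
now stand mm [-180.4 -111.8] z 0.2079 toolx yaw rel 89.46 t 2.1 F [-0.34 -0.27 -0.54]
world tgt [ 0.6987 -0.1488  0.025 ] shift [-0.0011  0.0097  0.1828] turn -0.54
[ 0.34476954 -0.05664995  1.21579674] [-0.05877674  0.6146869   0.40302995  1.08096719 -0.2258166   1.49000159
  1.75768847]
```

View pics/wrist2.png

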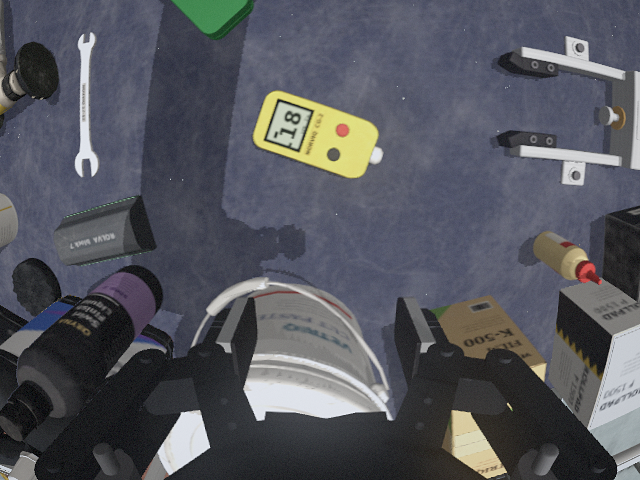

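View pics/top2.png

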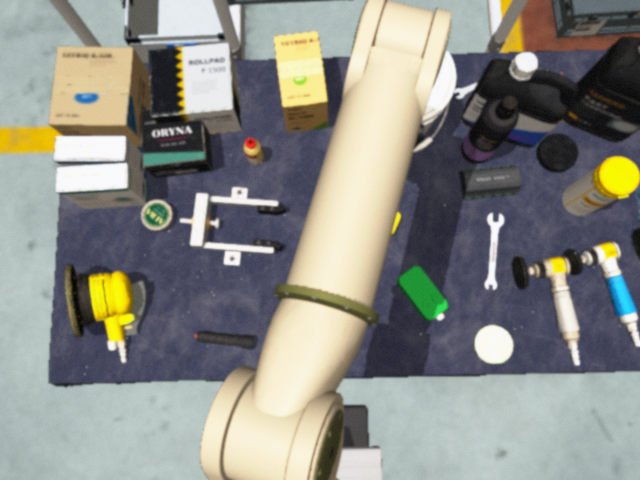

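```bash
cat >> h.py <<'E'
def worldw(d):
    K=d["intrinsics"];T=d["extrinsics"];z=d["z_map"]
    v,u=np.mgrid[:480,:640]
    a=(u-K[0,2])/K[0,0];b=(v-K[1,2])/K[1,1];r=np.hypot(a,b)
    t=np.where(r<1.4,np.tan(np.minimum(r,1.4)),0)/np.maximum(r,1e-9)
    p=np.stack([a*t*z,b*t*z,z],-1)
    return p@T[:3,:3].T+T[:3,3], r
E
python3 - <<'E'
from h import *
d=np.load("wrist2.npz"); W,r=worldw(d); v=(d["z_map"]>0)&(r<1.2)
print(d["intrinsics"].tolist(),np.round(d["extrinsics"],3).tolist())
m=v&(abs(W[...,2])<.012)&(W[...,0]>.4)&(W[...,0]<.7)&(abs(W[...,1]+.1)<.15); print(np.median(W[m][:,2]))
g,c=fit(W,v,m_gauge,[.628,-.153,-2.03],.1,(-.09,.09,.06)); print(g,np.degrees(g[2]),c)
q,c=fit(W,v,m_stand,[.605,.034,1.466],.23,(.02,.2,.075)); print(q,np.degrees(q[2]),c)
print(loc(np.array([g]),q))
d=np.load("top1.npz"); W=world(d)
k=(W[...,2]>.05)&(W[...,1]>-.25)&(W[...,1]<-.07)&(W[...,0]>.7)
P=W[k]
for y in np.arange(-.25,-.07,.02):
    s=abs(P[:,1]-y)<.01
    if s.any():
        i=P[s][:,0].argmin(); print(round(y,2),P[s][i].round(3), P[s][:,2].max().round(3))
E
```

```text
[[371.64829954431775, 0.0, 325.3881850692169], [0.0, 371.64829954431775, 239.08123809160497], [0.0, 0.0, 1.0]] [[0.115, 0.946, 0.302, 0.62], [0.993, -0.107, -0.041, -0.146], [-0.006, 0.305, -0.952, 0.371], [0.0, 0.0, 0.0, 1.0]]
0.0016614975186237113
[ 0.6176305  -0.15319458 -1.69124814] -96.90138064017647 0.006776619037344098
[0.60617897 0.03227408 1.46761549] 84.08817361284083 0.007412924328960036
[[-0.18330277 -0.0304935 ]]
-0.25 [ 0.766 -0.241  0.186] 0.192
-0.23 [ 0.753 -0.225  0.052] 0.193
-0.21 [ 0.753 -0.219  0.05 ] 0.192
-0.19 [ 0.759 -0.197  0.055] 0.193
-0.17 [ 0.763 -0.179  0.069] 0.193
-0.15 [ 0.773 -0.16   0.08 ] 0.192
-0.13 [ 0.789 -0.138  0.102] 0.193
-0.11 [ 0.819 -0.119  0.139] 0.192
```

Run:
```python
from workcell import manip
import cv2,numpy as np
d=manip.get_image("scene"); cv2.imwrite("pics/scene2.png",d["pixels"]); np.savez("scene2.npz",**d)
from h import *
W=world(d); v=d["z_map"]>0
# points on gripper/wrist: near the tool axis
p=np.array([.6977,-.1571])
k=v&(np.hypot(W[...,0]-p[0],W[...,1]-p[1])<.14)&(W[...,2]>.2)
P=W[k]
for z in np.arange(.2,.7,.02):
    s=(P[:,2]>=z)&(P[:,2]<z+.02)
    if s.sum()>5: print(round(z-.208,3),s.sum(),(P[s][:,:2].min(0)-p).round(3),(P[s][:,:2].max(0)-p).round(3))
```

```text
0.012 24 [-0.014 -0.029] [0.015 0.044]
0.032 198 [-0.015 -0.037] [0.017 0.051]
0.052 198 [-0.015 -0.041] [0.019 0.061]
0.072 438 [-0.02  -0.057] [0.02 0.07]
0.092 563 [-0.021 -0.059] [0.019 0.076]
0.112 803 [-0.022 -0.061] [0.022 0.077]
0.132 233 [-0.034 -0.057] [0.014 0.068]
0.152 469 [-0.038 -0.031] [0.019 0.037]
0.172 506 [-0.038 -0.032] [0.021 0.038]
0.192 436 [-0.039 -0.036] [0.021 0.041]
0.212 683 [-0.043 -0.036] [0.023 0.045]
0.232 657 [-0.04  -0.035] [0.019 0.045]
0.252 690 [-0.041 -0.035] [0.017 0.04 ]
0.272 723 [-0.041 -0.034] [0.019 0.041]
0.292 771 [-0.041 -0.034] [0.02  0.041]
0.312 596 [-0.042 -0.035] [0.021 0.038]
```

View pics/scene2.png

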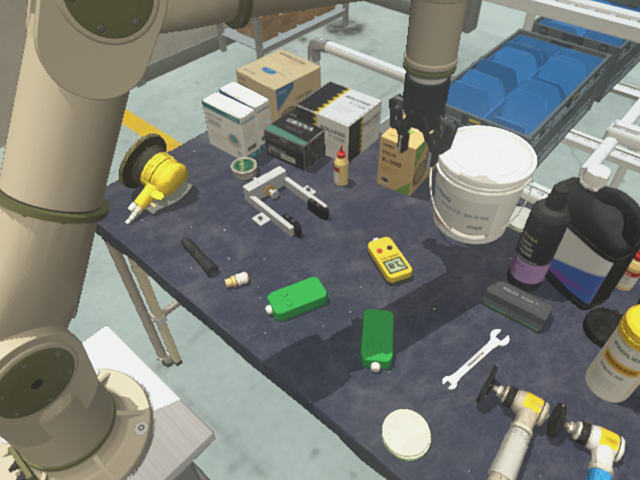

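send_rows:
  commands:
    - [[-0.001,0.01,0.02,-0.5],[-0.001,0.01,0.045,-0.5],[-0.001,0.01,0.07,-0.5],[-0.001,0.01,0.095,-0.5],[-0.001,0.01,0.12,-0.5],[-0.001,0.01,0.14,-0.5],[-0.001,0.01,0.158,-0.5],[-0.001,0.01,0.172,-0.5],[-0.001,0.01,0.182,-0.5],[-0.001,0.01,0.187,-0.5]]

```text
t: 3.25
position: [0.6995, -0.1376, 0.0227]
ee_rot: [-0.002, 0.048, 0.999, -0.0]
wrist_force: [-0.1, -0.4, -0.9]
gripper_width: 0.0595
```

```bash
sed -i 's/^S=.*/S=np.array([.6056,.0334,np.radians(84.03)])/' tgt.py; python3 tgt.py -.176 -.075 .021 90
```

```text
now stand mm [-160.3 -111.1] z 0.0227 toolx yaw rel 90.44 t 3.25 F [-0.07 -0.44 -0.92]
world tgt [ 0.6619 -0.1494  0.021 ] shift [ 0.0363 -0.0154  0.0018] turn 0.44
```

send_rows:
  commands:
    - [[0,-0.01,0.001,0],[0,-0.02,0.002,0.4],[0.005,-0.02,0.002,0.4],[0.01,-0.02,0.002,0.4],[0.015,-0.02,0.002,0.4],[0.02,-0.02,0.002,0.4],[0.025,-0.02,0.002,0.4],[0.03,-0.02,0.002,0.4],[0.034,-0.02,0.002,0.4],[0.037,-0.02,0.002,0.4]]

```text
t: 4.25
position: [0.6603, -0.1538, 0.0209]
ee_rot: [-0.002, 0.052, 0.999, -0.0]
wrist_force: [-0.2, -0.4, -0.4]
gripper_width: 0.0599
```

```bash
python3 tgt.py -.180 -.042 .021 90;  python3 - <<'E'
from workcell import manip
import cv2,numpy as np
for n in ["wrist","scene"]:
    d=manip.get_image(n); cv2.imwrite(f"pics/{n}3.png",d["pixels"]); np.savez(f"{n}3.npz",**d)
E
```

```text
now stand mm [-180.5  -73.9] z 0.0209 toolx yaw rel 90.04 t 4.25 F [-0.24 -0.36 -0.39]
world tgt [ 0.6287 -0.15    0.021 ] shift [0.0319 0.0005 0.    ] turn 0.04
```

View pics/wrist3.png

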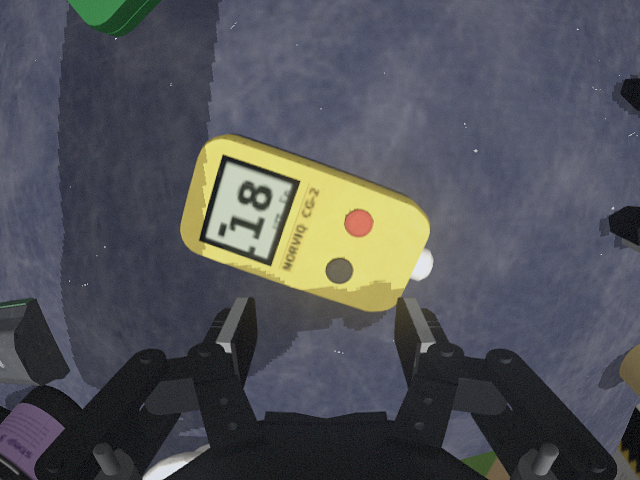

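View pics/scene3.png

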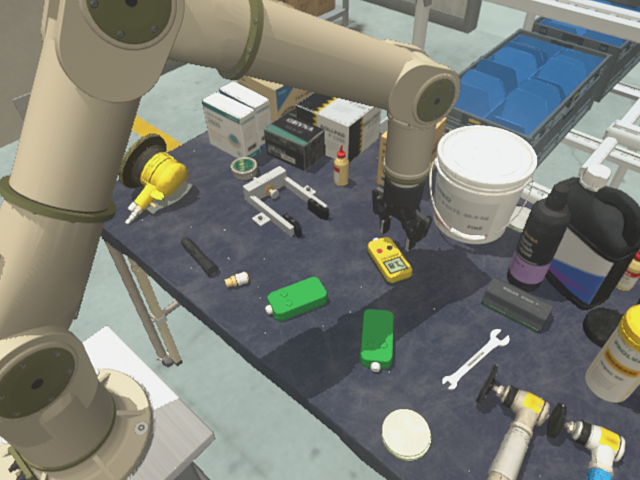

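send_rows:
  commands:
    - [[-0.006,-0.006,0,0],[-0.006,-0.013,0,0],[-0.002,-0.013,0,0],[0.003,-0.013,0,0],[0.007,-0.013,0,0],[0.011,-0.013,0,0],[0.015,-0.013,0,0],[0.019,-0.013,0,0],[0.022,-0.013,0,0],[0.024,-0.013,0,0]]

```text
t: 5.35
position: [0.6349, -0.1643, 0.0211]
ee_rot: [-0.002, 0.052, 0.999, -0.0]
wrist_force: [-0.1, 0.4, 0.1]
gripper_width: 0.0596
```

```bash
python3 tgt.py -.193 -.042 .021 90;  python3 - <<'E'
from workcell import manip
import cv2,numpy as np
for n in ["wrist"]:
    d=manip.get_image(n); cv2.imwrite(f"pics/{n}4.png",d["pixels"]); np.savez(f"{n}4.npz",**d)
E
```

```text
now stand mm [-193.6  -49.7] z 0.0211 toolx yaw rel 90.04 t 5.35 F [-0.11  0.36  0.11]
world tgt [ 0.6273 -0.1629  0.021 ] shift [0.0077 0.0006 0.0001] turn 0.04
```

View pics/wrist4.png

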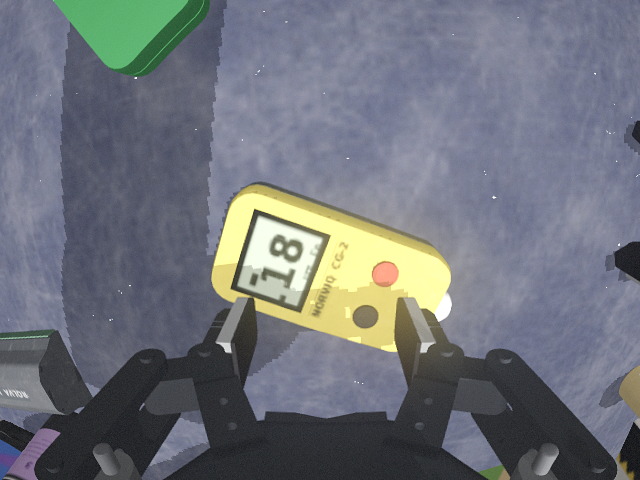

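Run:
```python
from h import *
for n in ["wrist2","wrist3","wrist4","scene3"]:
    d=np.load(n+".npz"); W,r=worldw(d) if n[0]=="w" else (world(d),np.zeros((480,640))); 
    Y=yellow(d)&(d["z_map"]>0)&(r<1.0)&(W[...,2]>.015)&(W[...,2]<.04)&(abs(W[...,1]+.16)<.1)&(abs(W[...,0]-.61)<.1)
    Y=cv2.morphologyEx(Y.astype(np.uint8),cv2.MORPH_OPEN,np.ones((3,3)))>0
    P=W[Y]; rect=cv2.minAreaRect((P[:,:2]*1000).astype(np.float32)); print(n,rect,P[:,2].mean(), len(P))
    S=np.array([.6056,.0334,np.radians(84.03)])
    print(loc(np.array([[rect[0][0]/1000,rect[0][1]/1000]]),S)*1000)
    if n=="wrist4":
        T=d["extrinsics"]; print(T.round(3).tolist())
        for (u,v) in [(235,310),(410,310),(412,340),(240,335),(400,345),(330,330)]:
            print(u,v,W[v,u].round(4), loc(W[v,u][None],S)*1000)
```

```text
wrist2 ((626.726318359375, -159.2150421142578), (5.367403030395508, 37.501007080078125), 63.3713493347168) 0.026470296916439623 183
[[-189.37309234  -41.04519064]]
wrist3 ((627.102783203125, -159.49697875976562), (109.39568328857422, 57.000858306884766), 63.82734298706055) 0.02543092930504346 5089
[[-189.61434465  -41.44893731]]
wrist4 ((597.35791015625, -157.25624084472656), (83.17640686035156, 4.099628448486328), 66.73368835449219) 0.02070285447151837 397
[[-190.47945578  -11.63233184]]
[[0.104, 0.946, 0.305, 0.557], [0.995, -0.099, -0.032, -0.155], [-0.0, 0.307, -0.952, 0.184], [0.0, 0.0, 0.0, 1.0]]
235 310 [ 0.621  -0.1963  0.061 ] [[-226.81538759  -39.19384728]]
410 310 [ 0.6277 -0.1297  0.0614] [[-159.93458978  -38.94577716]]
412 340 [ 0.6297 -0.1326  0.0787] [[-162.56711971  -41.18891869]]
240 335 [ 0.6236 -0.1918  0.0753] [[-222.08050734  -41.33263353]]
400 345 [ 0.6429 -0.134   0.0621] [[-162.57331001  -54.46403474]]
330 330 [ 0.6544 -0.1627  0.0265] [[-189.9155631   -68.96901788]]
scene3 ((627.1834106445312, -161.10240173339844), (112.34671020507812, 57.90679168701172), 64.10601806640625) 0.026018124422500857 906
[[-191.20267472  -41.69610385]]
```

Run:
```python
from workcell import manip
import cv2,numpy as np
d=manip.get_image("scene"); cv2.imwrite("pics/scene4.png",cv2.resize(d["pixels"][170:300,330:490],None,fx=4.5,fy=4.5,interpolation=cv2.INTER_CUBIC)); np.savez("scene4.npz",**d)
from h import *
S=np.array([.6056,.0334,np.radians(84.03)])
for n,p in [("scene4",[.6349,-.1643,.0211]),("scene2",[.6977,-.1571,.2079])]:
    d=np.load(n+".npz")
    W=world(d); v=d["z_map"]>0; pix=d["pixels"].max(-1)
    k=v&(np.hypot(W[...,0]-p[0],W[...,1]-p[1])<.07)&(W[...,2]>p[2]-.03)&(W[...,2]<p[2]+.06)&(pix<70)&(W[...,2]>.008)
    P=W[k]
    for a in np.arange(-.03,.06,.006):
        s=(P[:,2]-p[2]>=a)&(P[:,2]-p[2]<a+.006)
        if s.sum()>2: print(n,round(a,3),s.sum(),(P[s]-p).min(0).round(3),(P[s]-p).max(0).round(3))
```

```text
scene4 -0.018 12 [-0.053 -0.054 -0.013] [-0.011 -0.02  -0.012]
scene4 -0.012 7 [-0.054 -0.048 -0.012] [-0.023  0.038 -0.01 ]
scene4 0.006 11 [-0.011 -0.041  0.006] [0.016 0.021 0.01 ]
scene4 0.03 16 [-0.01  -0.041  0.03 ] [0.01  0.034 0.036]
scene4 0.036 26 [-0.011 -0.043  0.036] [0.014 0.033 0.042]
scene4 0.042 27 [-0.011 -0.042  0.042] [0.01  0.043 0.048]
scene4 0.048 30 [-0.01  -0.044  0.048] [0.015 0.044 0.054]
scene4 0.054 28 [-0.011 -0.044  0.054] [0.014 0.044 0.06 ]
scene2 0.024 4 [-0.004  0.037  0.028] [0.009 0.039 0.03 ]
scene2 0.03 19 [-0.008 -0.034  0.03 ] [0.013 0.039 0.036]
scene2 0.036 25 [-0.011 -0.036  0.036] [0.011 0.039 0.042]
scene2 0.042 36 [-0.012 -0.036  0.042] [0.012 0.039 0.048]
scene2 0.048 31 [-0.011 -0.037  0.048] [0.01  0.04  0.054]
scene2 0.054 36 [-0.011 -0.038  0.054] [0.013 0.04  0.06 ]
```

View pics/scene4.png

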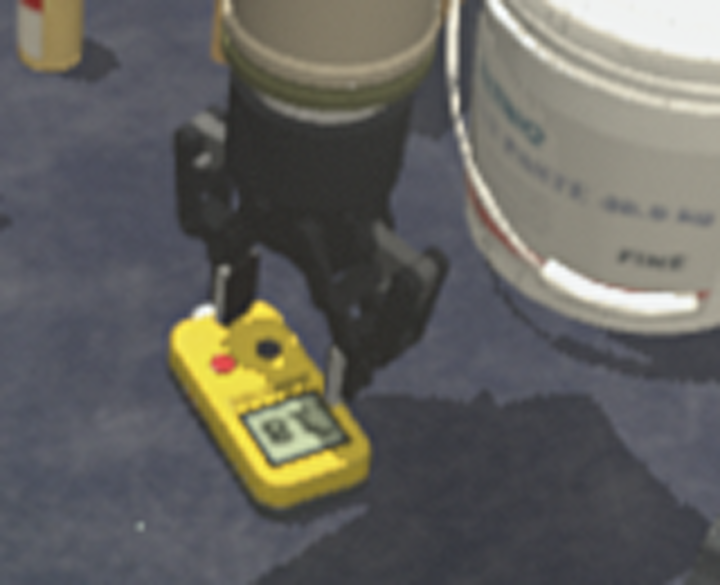

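Run:
```python
from h import *
for n,p in [("wrist4",[.6349,-.1643,.0211]),("wrist2",[.6977,-.1571,.2079])]:
    d=np.load(n+".npz"); W,r=worldw(d)
    for u in (232,240,248,405,415):
        print(n,u,[(v,*(W[v,u]-p).round(3).tolist()) for v in range(288,330,5)])
for n,p in [("scene4",[.6349,-.1643,.0211]),("scene2",[.6977,-.1571,.2079])]:
    d=np.load(n+".npz"); W=world(d); 
    k=(np.hypot(W[...,0]-p[0],W[...,1]-p[1])<.055)&(W[...,2]>max(p[2]-.03,.035))&(W[...,2]<p[2]+.035)
    print(n,k.sum(), np.sort((W[k]-p)[:,2])[:15].round(3)); vv,uu=np.nonzero(k); print(uu[:5],vv[:5])
```

```text
wrist4 232 [(288, -0.008, -0.042, 0.007), (293, -0.005, -0.043, 0.005), (298, -0.003, -0.043, 0.006), (303, 0.013, -0.053, -0.02), (308, -0.014, -0.033, 0.039), (313, -0.014, -0.032, 0.043), (318, -0.014, -0.032, 0.046), (323, -0.014, -0.031, 0.05), (328, -0.014, -0.03, 0.053)]
wrist4 240 [(288, -0.008, -0.039, 0.006), (293, -0.005, -0.039, 0.006), (298, -0.014, -0.032, 0.029), (303, -0.014, -0.031, 0.034), (308, -0.015, -0.03, 0.04), (313, -0.013, -0.03, 0.042), (318, -0.014, -0.029, 0.046), (323, -0.014, -0.028, 0.05), (328, -0.013, -0.028, 0.052)]
wrist4 248 [(288, -0.008, -0.035, 0.006), (293, -0.004, -0.035, 0.005), (298, -0.013, -0.029, 0.029), (303, -0.014, -0.028, 0.034), (308, -0.013, -0.027, 0.038), (313, -0.011, -0.028, 0.038), (318, -0.01, -0.027, 0.04), (323, -0.009, -0.027, 0.042), (328, -0.006, -0.028, 0.041)]
wrist4 405 [(288, 0.001, 0.039, 0.005), (293, 0.003, 0.039, 0.006), (298, -0.007, 0.035, 0.03), (303, -0.007, 0.034, 0.034), (308, -0.007, 0.033, 0.038), (313, -0.007, 0.032, 0.042), (318, -0.006, 0.032, 0.044), (323, -0.004, 0.032, 0.044), (328, -0.002, 0.032, 0
[... 1250 characters left out ...]
007, 0.033, 0.038), (313, -0.006, 0.033, 0.041), (318, -0.006, 0.032, 0.044), (323, -0.004, 0.032, 0.044), (328, -0.001, 0.032, 0.043)]
wrist2 415 [(288, 0.108, 0.088, -0.206), (293, 0.114, 0.088, -0.206), (298, 0.12, 0.088, -0.206), (303, -0.006, 0.038, 0.034), (308, -0.006, 0.037, 0.038), (313, -0.006, 0.036, 0.042), (318, -0.007, 0.036, 0.046), (323, -0.006, 0.035, 0.049), (328, -0.007, 0.034, 0.053)]
scene4 38 [0.025 0.026 0.026 0.026 0.027 0.028 0.028 0.029 0.029 0.029 0.029 0.029
 0.03  0.03  0.031]
[377 386 377 384 385] [236 236 237 237 237]
scene2 47 [0.026 0.027 0.028 0.028 0.028 0.028 0.029 0.029 0.029 0.029 0.03  0.03
 0.031 0.031 0.031]
[407 397 407 405 406] [145 146 146 147 147]
```

send_rows:
  commands:
    - [[-0.01,0,0,0],[-0.022,0,0,0],[-0.036,0,0,0],[-0.05,0,0,0],[-0.062,0,0,0],[-0.063,0,0.005,0],[-0.063,0,0.013,0],[-0.063,0,0.021,0],[-0.063,0,0.027,0],[-0.063,0,0.03,0]]

```text
t: 6.45
position: [0.6965, -0.1707, -0.0104]
ee_rot: [-0.003, 0.052, 0.999, -0.0]
wrist_force: [0.2, -0.9, -0.0]
gripper_width: 0.0599
```

```bash
python3 tgt.py -.192 -.112 -.016 90;  python3 - <<'E'
from workcell import manip
from h import *
d=manip.get_image("scene"); np.savez("scene5.npz",**d)
cv2.imwrite("pics/scene5.png",cv2.resize(d["pixels"][150:300,330:490],None,fx=4,fy=4,interpolation=cv2.INTER_CUBIC))
E
```

```text
now stand mm [-193.5 -111.6] z -0.0104 toolx yaw rel 90.02 t 6.45 F [ 0.21 -0.85 -0.01]
world tgt [ 0.697  -0.1692 -0.016 ] shift [-0.0004  0.0015  0.0056] turn 0.02
```

View pics/scene5.png

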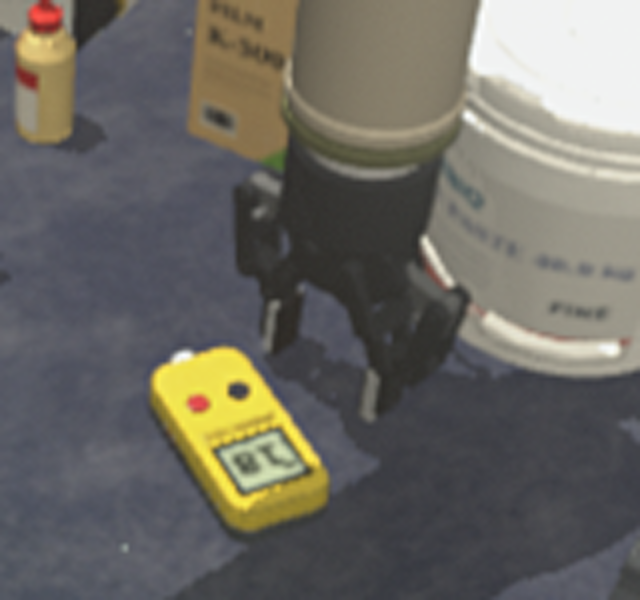

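send_rows:
  commands:
    - [[0,0.001,0.004,0],[0.004,0.002,0.006,0],[0.009,0.002,0.006,0],[0.013,0.002,0.006,0],[0.017,0.002,0.006,0],[0.021,0.002,0.006,0],[0.025,0.002,0.006,0],[0.029,0.002,0.006,0],[0.033,0.002,0.006,0],[0.036,0.002,0.006,0]]

```text
t: 7.5
position: [0.6607, -0.1649, -0.0162]
ee_rot: [-0.002, 0.052, 0.999, -0.0]
wrist_force: [0.7, 0.3, 1.4]
gripper_width: 0.0595
```

```bash
python3 tgt.py -.192 -.040 -.016 90;  python3 - <<'E'
from workcell import manip
from h import *
d=manip.get_image("wrist"); np.savez("wrist6.npz",**d)
cv2.imwrite("pics/wrist6.png",d["pixels"])
E
```

```text
now stand mm [-191.5  -75.4] z -0.0162 toolx yaw rel 90.02 t 7.5 F [0.71 0.31 1.38]
world tgt [ 0.6254 -0.1617 -0.016 ] shift [ 0.0354 -0.0005 -0.    ] turn 0.02
```

View pics/wrist6.png

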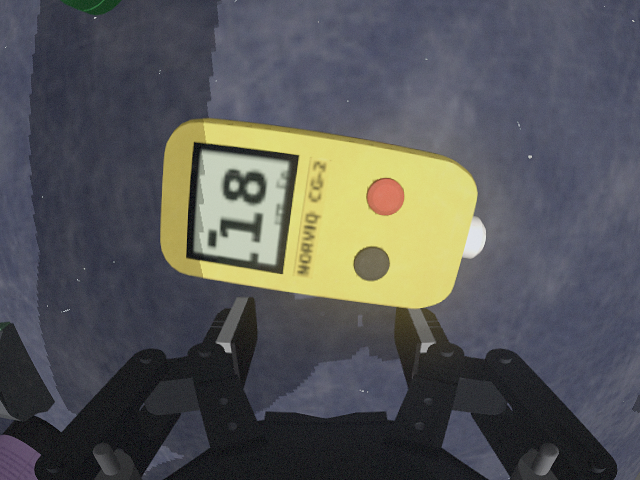

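send_rows:
  commands:
    - [[0.004,0,0,0],[0.008,0,0,0],[0.012,0,0,0],[0.016,0,0,0],[0.02,0,0,0],[0.023,0,0,0],[0.026,0,0,0],[0.029,0,0,0],[0.031,0,0,0],[0.032,0,0,0]]

```text
t: 8.55
position: [0.6282, -0.1616, -0.0162]
ee_rot: [-0.003, 0.052, 0.999, -0.0]
wrist_force: [0.1, 0.2, -0.5]
gripper_width: 0.0598
```

```bash
cat > look.py <<'E'
import sys
from workcell import manip
from h import *
from tgt import S
tag=sys.argv[1]
for n in sys.argv[2:]:
    d=manip.get_image(n); np.savez(f"{n}{tag}.npz",**d); cv2.imwrite(f"pics/{n}{tag}.png",d["pixels"])
    W,r=worldw(d) if n=="wrist" else (world(d),np.zeros((480,640)))
    L=loc(W.reshape(-1,3),S).reshape(480,640,2)
    hsv=cv2.cvtColor(d["pixels"],cv2.COLOR_BGR2HSV)
    Y=(hsv[...,0]>17)&(hsv[...,0]<36)&(hsv[...,1]>90)&(hsv[...,2]>60)&(d["z_map"]>0)&(W[...,2]>.018)&(W[...,2]<.036)&(L[...,0]>-.29)&(L[...,0]<.14)&(abs(L[...,1])<.1)&(r<1.1)
    c=cv2.connectedComponentsWithStats(cv2.morphologyEx(Y.astype(np.uint8),cv2.MORPH_CLOSE,np.ones((5,5))))
    k=1+c[2][1:,4].argmax(); M=(c[1]==k)&Y
    rc=cv2.minAreaRect((L[M]*1000).astype(np.float32)); 
    print(n,"body centre/size/ang",np.round(rc[0],1),np.round(rc[1],1),round(rc[2],2),M.sum())
    b=cv2.boxPoints(rc); print(np.round(b,1).tolist())
    # stand cheeks measured in same view
    P=L[(W[...,2]>.02)&(W[...,2]<.04)&(L[...,0]>.014)&(L[...,0]<.06)&(abs(L[...,1])<.05)&(d["z_map"]>0)]
    if len(P)>20: print("cheeks inner y",np.round([np.percentile(P[P[:,1]<0][:,1],97)*1000,np.percentile(P[P[:,1]>0][:,1],3)*1000],1),len(P))
E
python3 tgt.py -.192 -.040 -.016 90; python3 look.py 7 wrist scene
```

```text
now stand mm [-191.6  -42.8] z -0.0162 toolx yaw rel 90.02 t 8.55 F [ 0.07  0.22 -0.49]
world tgt [ 0.6254 -0.1617 -0.016 ] shift [ 0.0028 -0.0004 -0.0001] turn 0.02
wrist body centre/size/ang [-199.2   -9.2] [110.4  70.6] 0.11 33067
[[-254.5, 26.0], [-254.3000030517578, -44.599998474121094], [-143.89999389648438, -44.400001525878906], [-144.0, 26.200000762939453]]
scene body centre/size/ang [-200.5   -5.4] [ 64.4 112.3] 88.91 974
[[-257.29998779296875, -36.599998474121094], [-145.0, -38.70000076293945], [-143.8000030517578, 25.700000762939453], [-256.1000061035156, 27.899999618530273]]
cheeks inner y [-31.5  30.3] 267
```

View pics/wrist7.png

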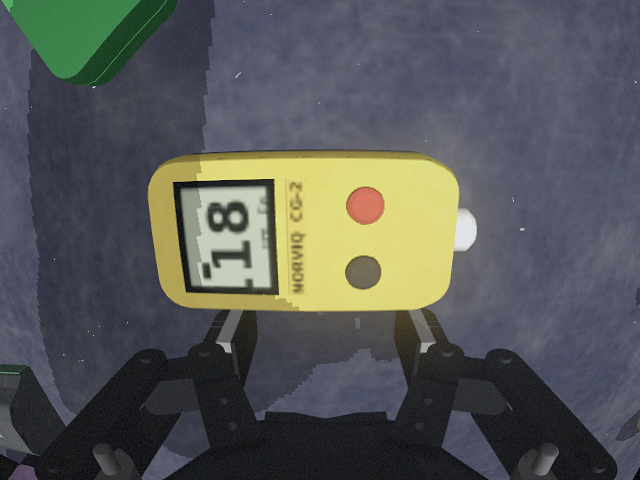

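send_rows:
  commands:
    - [[0.0015,0,0,0],[0.0025,0,0,0],[0.0025,0,0,0],[-0.005,0,0,0],[-0.015,0,0,0],[-0.018,0,-0.01,0],[-0.018,0,-0.03,0],[-0.018,0,-0.055,0],[-0.018,0,-0.08,0],[-0.018,0,-0.09,0]]

```text
t: 9.65
position: [0.6483, -0.1642, 0.0774]
ee_rot: [-0.001, 0.052, 0.999, -0.001]
wrist_force: [0.3, -0.4, -0.1]
gripper_width: 0.0597
```

```bash
python3 tgt.py -.290 0 .08 0; python3 look.py 8 wrist scene
```

```text
now stand mm [-192.1  -63. ] z 0.0774 toolx yaw rel 90.0 t 9.65 F [ 0.26 -0.4  -0.14]
world tgt [ 0.5754 -0.255   0.08  ] shift [ 0.063  -0.0979 -0.0024] turn 90.0
wrist body centre/size/ang [-198.3   -0.5] [111.   56.9] 0.18 12530
[[-253.89999389648438, 27.799999237060547], [-253.6999969482422, -29.100000381469727], [-142.6999969482422, -28.700000762939453], [-142.89999389648438, 28.200000762939453]]
cheeks inner y [-31.2  30.8] 1446
scene body centre/size/ang [-198.9   -0.7] [115.1  60.7] 0.42 981
[[-256.70001220703125, 29.200000762939453], [-256.20001220703125, -31.5], [-141.10000610351562, -30.700000762939453], [-141.60000610351562, 30.100000381469727]]
cheeks inner y [-31.7  30.9] 265
```

View pics/wrist8.png

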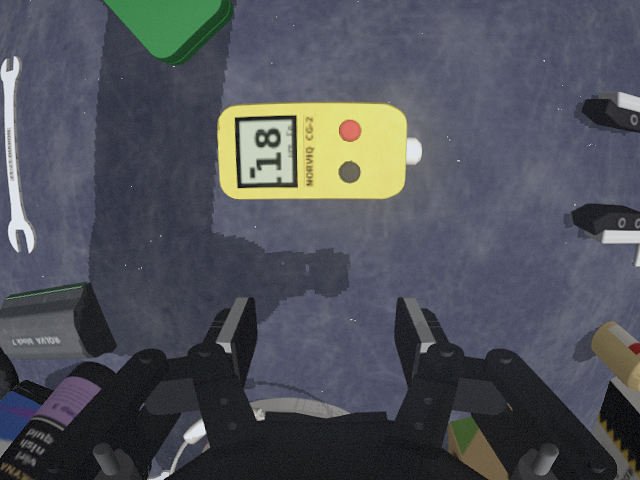

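send_rows:
  commands:
    - [[0.006,-0.01,0,8],[0.012,-0.02,0,16],[0.018,-0.03,0,24],[0.024,-0.04,0,32],[0.03,-0.05,0,40],[0.037,-0.06,0,48],[0.044,-0.07,0,56],[0.051,-0.08,0,64],[0.057,-0.09,0,72],[0.063,-0.098,0,80]]
  jaw: 26

```text
t: 10.75
position: [0.5738, -0.2551, 0.0746]
ee_rot: [-0.002, 0.684, 0.729, -0.002]
wrist_force: [0.5, 0.4, 0.4]
gripper_width: 0.0223
```

```bash
python3 tgt.py -.290 -.0004 .04 0; python3 -c "
from workcell import manip;print(manip.sense()['joint_pos'])"
```

```text
now stand mm [-290.3    1.7] z 0.0746 toolx yaw rel 9.65 t 10.75 F [0.54 0.38 0.38]
world tgt [ 0.5758 -0.2551  0.04  ] shift [-0.0001  0.0022  0.0346] turn 9.65
[-0.13671814  0.57610964  0.7158167   1.55934393 -0.39788977  1.16105389
  0.72494808]
```

send_rows:
  commands:
    - [[0,0.001,0.006,5],[0,0.002,0.014,9.6],[0,0.002,0.022,9.6],[0,0.002,0.03,9.6],[0,0.002,0.038,9.6],[0,0.002,0.045,9.6],[0,0.002,0.05,9.6],[0,0.002,0.052,9.6],[0,0.002,0.052,9.6],[0,0.002,0.052,9.6]]

```text
t: 11.75
position: [0.5757, -0.2552, 0.0229]
ee_rot: [-0.001, 0.743, 0.67, -0.002]
wrist_force: [-0.2, 0.2, 0.3]
gripper_width: 0.0221
```

```bash
python3 tgt.py -.290 -.0004 -.016 0; python3 look.py 9 wrist scene
python3 - <<'E'
from h import *
from tgt import S
from workcell import manip
p=np.array(manip.sense()["position"])
d=np.load("wrist9.npz"); W,r=worldw(d); q=W-p
k=(np.hypot(q[...,0],q[...,1])<.035)&(q[...,2]>-.04)&(q[...,2]<.06)&(W[...,2]>.012)
print(k.sum(),np.sort(q[k][:,2])[:20].round(3))
l=loc(W[k],S)*1000-0; z=q[k][:,2]
for a in np.arange(0,.05,.005):
    s=(z>=a)&(z<a+.005)
    if s.sum()>3: print(a,s.sum(),l[s].min(0).round(1),l[s].max(0).round(1))
E
```

```text
now stand mm [-290.1   -0.3] z 0.0229 toolx yaw rel 0.05 t 11.75 F [-0.16  0.2   0.31]
world tgt [ 0.5758 -0.2551 -0.016 ] shift [0.0002 0.0002 0.0389] turn 0.05
wrist body centre/size/ang [-203.9   -0.6] [ 57.3 100.6] 89.88 19571
[[-254.1999969482422, -29.100000381469727], [-153.60000610351562, -29.399999618530273], [-153.5, 27.899999618530273], [-254.10000610351562, 28.200000762939453]]
scene body centre/size/ang [-1.987e+02  1.000e-01] [ 59.2 115.5] 89.14 863
[[-256.8999938964844, -28.700000762939453], [-141.39999389648438, -30.399999618530273], [-140.60000610351562, 28.799999237060547], [-256.0, 30.5]]
cheeks inner y [-31.2  30.6] 268
4022 [0.02  0.02  0.02  0.02  0.02  0.02  0.021 0.021 0.021 0.021 0.021 0.021
 0.021 0.021 0.021 0.021 0.021 0.022 0.022 0.022]
0.02 115 [-294.6  -17.9] [-277.5   17. ]
0.025 357 [-299.5  -24.1] [-277.    23.6]
0.03 447 [-299.6  -25. ] [-277.    24.2]
0.035 529 [-299.5  -25.2] [-276.8   24.4]
0.04 564 [-298.8  -25.1] [-276.4   24.1]
0.045 585 [-299.9  -25.1] [-276.9   24.3]
```

View pics/wrist9.png

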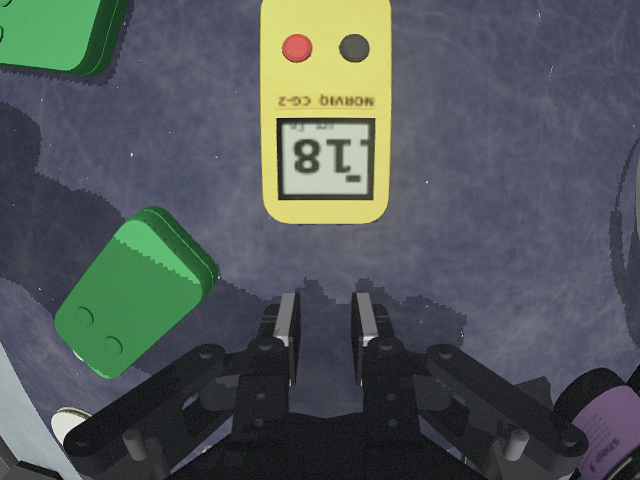

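send_rows:
  commands:
    - [[0,0,0.008,0],[0,0,0.018,0],[0,0,0.027,0],[0,0,0.032,0],[0,0,0.034,0],[0.006,0,0.034,0],[0.012,0,0.034,0],[0.017,0,0.034,0],[0.022,0,0.034,0],[0.026,0,0.034,0]]

```text
t: 12.85
position: [0.5787, -0.2289, -0.0107]
ee_rot: [-0.001, 0.743, 0.67, -0.001]
wrist_force: [0.0, -2.1, 0.5]
gripper_width: 0.0225
```

```bash
python3 tgt.py -.21 -.0003 -.011 0; python3 look.py 10 wrist
```

```text
now stand mm [-263.7   -0.5] z -0.0107 toolx yaw rel 0.07 t 12.85 F [ 0.01 -2.07  0.48]
world tgt [ 0.5841 -0.1755 -0.011 ] shift [ 0.0537 -0.0001  0.0003] turn 0.07
wrist body centre/size/ang [-199.3   -0.4] [118.2  57.4] 0.1 33833
[[-258.5, 28.200000762939453], [-258.3999938964844, -29.200000762939453], [-140.1999969482422, -29.0], [-140.3000030517578, 28.399999618530273]]
```

View pics/wrist10.png

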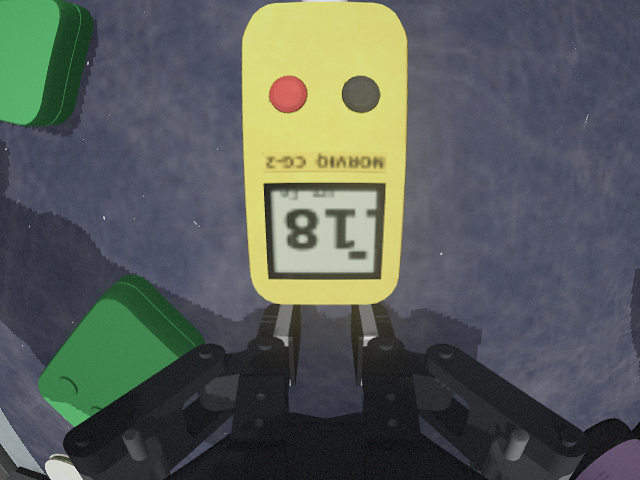

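send_rows:
  commands:
    - [[0.004,0,0,0],[0.01,0,0,0],[0.016,0,0,0],[0.022,0,0,0],[0.028,0,0,0],[0.034,0,0,0],[0.04,0,0,0],[0.046,0,0,0],[0.052,0,0,0],[0.056,0,0,0]]

```text
t: 13.9
position: [0.5847, -0.1718, -0.0108]
ee_rot: [-0.001, 0.742, 0.67, -0.001]
wrist_force: [-0.0, -2.8, 2.3]
gripper_width: 0.022
```

```bash
python3 tgt.py -.15 -.0003 -.011 0; python3 look.py 11 wrist scene
```

```text
now stand mm [-206.2   -0.5] z -0.0108 toolx yaw rel 0.14 t 13.9 F [-0.   -2.79  2.26]
world tgt [ 0.5903 -0.1158 -0.011 ] shift [ 0.0562 -0.0001  0.0002] turn 0.14
wrist body centre/size/ang [-142.4   -0.3] [119.2  57.3] 0.09 33858
[[-202.0, 28.200000762939453], [-202.0, -29.100000381469727], [-82.69999694824219, -28.899999618530273], [-82.80000305175781, 28.399999618530273]]
scene body centre/size/ang [-140.5   -0.4] [115.6  58.3] 0.07 696
[[-198.39999389648438, 28.700000762939453], [-198.3000030517578, -29.600000381469727], [-82.69999694824219, -29.399999618530273], [-82.80000305175781, 28.899999618530273]]
cheeks inner y [-31.3  30.2] 266
```

View pics/wrist11.png

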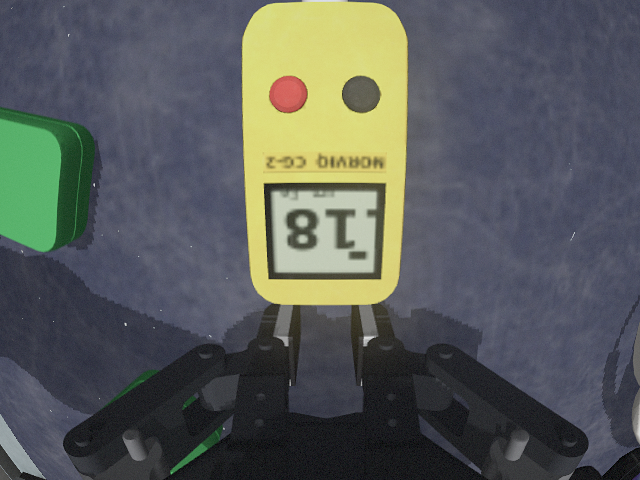

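send_rows:
  commands:
    - [[0.004,0,0,0.1],[0.01,0,0,0.1],[0.016,0,0,0.1],[0.022,0,0,0.1],[0.028,0,0,0.1],[0.034,0,0,0.1],[0.04,0,0,0.1],[0.046,0,0,0.1],[0.052,0,0,0.1],[0.058,0,0,0.1]]

```text
t: 15.0
position: [0.5905, -0.1128, -0.0111]
ee_rot: [-0.002, 0.742, 0.67, -0.001]
wrist_force: [-0.6, -1.5, 0.3]
gripper_width: 0.0223
```

```bash
python3 tgt.py -.11 -.0003 -.011 0; python3 look.py 12 wrist scene
```

```text
now stand mm [-147.    -0.2] z -0.0111 toolx yaw rel 0.09 t 15.0 F [-0.56 -1.45  0.33]
world tgt [ 0.5945 -0.076  -0.011 ] shift [ 0.037   0.0002 -0.0001] turn 0.09
wrist body centre/size/ang [-79.5  -0.5] [112.3  57.6] 0.21 33950
[[-135.6999969482422, 28.100000381469727], [-135.5, -29.5], [-23.200000762939453, -29.100000381469727], [-23.399999618530273, 28.5]]
scene body centre/size/ang [-77.9  -0.4] [ 57.9 112.3] 89.16 586
[[-134.5, -28.5], [-22.200000762939453, -30.200000762939453], [-21.299999237060547, 27.799999237060547], [-133.6999969482422, 29.399999618530273]]
cheeks inner y [-31.3  30.4] 263
```

View pics/scene12.png

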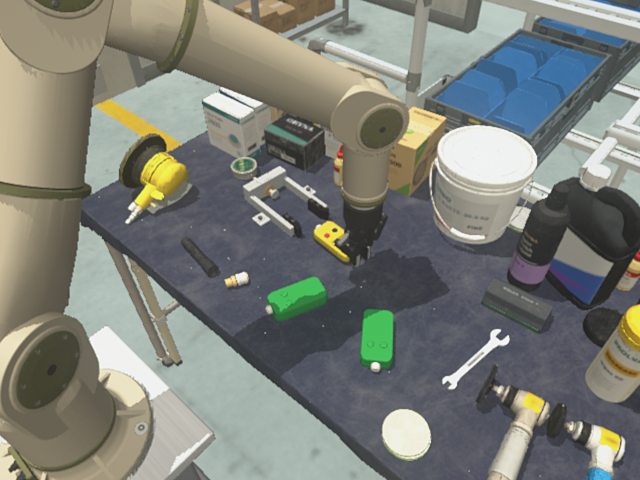

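send_rows:
  commands:
    - [[0.004,0,0,0.1],[0.009,0,0,0.1],[0.014,0,0,0.1],[0.018,0,0,0.1],[0.022,0,0,0.1],[0.026,0,0,0.1],[0.03,0,0,0.1],[0.034,0,0,0.1],[0.038,0,0,0.1],[0.042,0,0,0.1]]

```text
t: 16.1
position: [0.595, -0.0696, -0.0112]
ee_rot: [-0.002, 0.742, 0.67, -0.001]
wrist_force: [0.4, -2.1, 0.4]
gripper_width: 0.022
```

```bash
python3 tgt.py -.06 -.0003 -.011 0; python3 look.py 13 wrist scene
```

```text
now stand mm [-1.035e+02 -1.000e-01] z -0.0112 toolx yaw rel 0.08 t 16.1 F [ 0.42 -2.07  0.36]
world tgt [ 0.5997 -0.0263 -0.011 ] shift [ 0.0435  0.0002 -0.0001] turn 0.08
wrist body centre/size/ang [-39.4  -0.5] [ 57.6 119. ] 89.85 33956
[[-99.0, -29.100000381469727], [20.0, -29.399999618530273], [20.200000762939453, 28.200000762939453], [-98.80000305175781, 28.5]]
cheeks inner y [-1.5  1.1] 4385
scene body centre/size/ang [-26.4  15.6] [ 64.  127.6] 56.25 527
[[-97.30000305175781, 24.399999618530273], [8.800000190734863, -46.400001525878906], [44.400001525878906, 6.800000190734863], [-61.70000076293945, 77.69999694824219]]
cheeks inner y [-2.7  4.6] 314
```

View pics/wrist13.png

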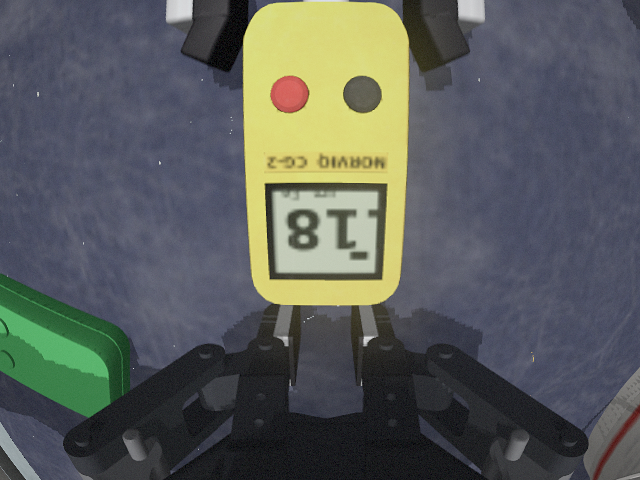

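send_rows:
  commands:
    - [[0.004,0,0,0.1],[0.008,0,0,0.1],[0.013,0,0,0.1],[0.018,0,0,0.1],[0.023,0,0,0.1],[0.028,0,0,0.1],[0.033,0,0,0.1],[0.038,0,0,0.1],[0.043,0,0,0.1],[0.048,0,0,0.1]]

```text
t: 17.2
position: [0.5999, -0.0205, -0.0112]
ee_rot: [-0.002, 0.743, 0.67, -0.001]
wrist_force: [0.5, -1.2, 0.5]
gripper_width: 0.0222
```

```bash
python3 tgt.py 0 -.0003 -.011 0; python3 look.py 14 wrist
```

```text
now stand mm [-54.2   0. ] z -0.0112 toolx yaw rel 0.05 t 17.2 F [ 0.46 -1.16  0.49]
world tgt [ 0.6059  0.0334 -0.011 ] shift [ 0.0542  0.0004 -0.0001] turn 0.05
wrist body centre/size/ang [10.9 -3.3] [116.3  63.5] 0.3 34772
[[-47.5, 28.100000381469727], [-47.099998474121094, -35.400001525878906], [69.19999694824219, -34.79999923706055], [68.9000015258789, 28.700000762939453]]
cheeks inner y [-1.5  1.5] 36358
```

View pics/wrist14.png

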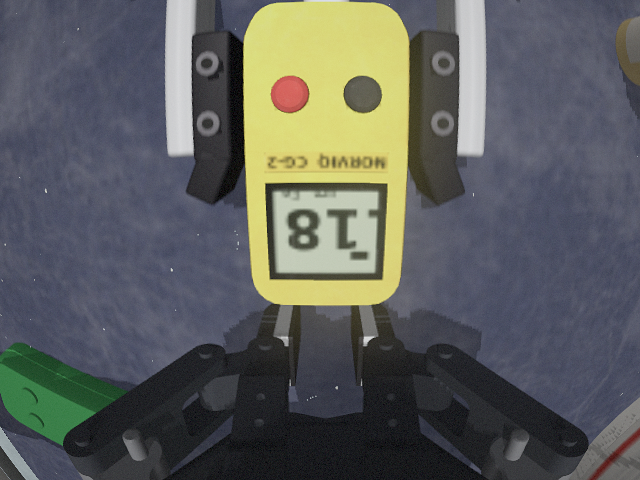

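send_rows:
  commands:
    - [[0.004,0,0,0],[0.009,0,0,0],[0.014,0,0,0],[0.019,0,0,0],[0.024,0,0,0],[0.029,0,0,0],[0.034,0,0,0],[0.039,0,0,0],[0.044,0,0,0],[0.049,0,0,0]]

```text
t: 18.25
position: [0.6051, 0.0299, -0.0112]
ee_rot: [-0.002, 0.742, 0.67, -0.0]
wrist_force: [0.3, -0.9, -0.4]
gripper_width: 0.0225
```

```bash
python3 tgt.py 0.010 -.0003 -.011 0; python3 look.py 15 wrist top
```

```text
now stand mm [-3.5  0.2] z -0.0112 toolx yaw rel 0.11 t 18.25 F [ 0.3  -0.86 -0.43]
world tgt [ 0.6069  0.0433 -0.011 ] shift [ 0.0135  0.0005 -0.0002] turn 0.11
wrist body centre/size/ang [60.9 -1.5] [117.8  60.1] 0.45 33962
[[1.7000000476837158, 28.100000381469727], [2.200000047683716, -32.0], [120.0999984741211, -31.100000381469727], [119.5999984741211, 29.0]]
cheeks inner y [-1.4  1.4] 31473Traceback (most recent call last):
  File "look.py", line 13, in <module>
    k=1+c[2][1:,4].argmax(); M=(c[1]==k)&Y
        ~~~~~~~~~~~~~~~~~^^
ValueError: attempt to get argmax of an empty sequence
```

View pics/wrist15.png

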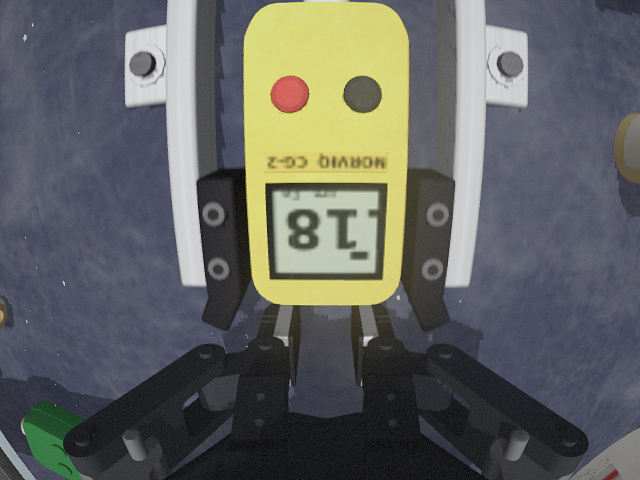

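View pics/top15.png

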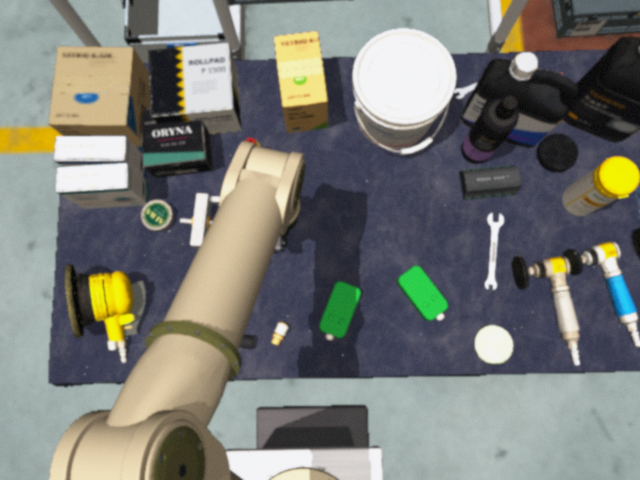

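Run:
```python
from h import *
from tgt import S
d=np.load("wrist15.npz"); W,r=worldw(d)
L=loc(W.reshape(-1,3),S).reshape(480,640,2)*1000
k=(d["pixels"].max(-1)<60)&(d["z_map"]>0)&(abs(L[...,1])>26)&(abs(L[...,1])<100)&(np.mgrid[:480,:640][0]>335)
z=W[k][:,2];l=L[k]
for a in np.arange(.0,.14,.01):
    s=(z>=a)&(z<a+.01)
    if s.sum()>5: print(round(a,2),s.sum(),l[s].min(0).round(),l[s].max(0).round())
```

```text
0.0 112 [-134.  -96.] [-21.  97.]
0.04 13 [  3. -29.] [ 5. 28.]
0.05 1155 [-13. -45.] [12. 44.]
0.06 5191 [-15. -49.] [12. 48.]
0.07 3996 [-16. -55.] [11. 54.]
0.08 5891 [-15. -60.] [11. 59.]
0.09 4650 [ -8. -65.] [12. 64.]
0.1 4784 [ -3. -66.] [13. 65.]
```

send_rows:
  commands:
    - [[0.003,0,0,0.1],[0.005,0,0,0.1],[0.007,0,0,0.1],[0.009,0,0,0.1],[0.011,0,0,0.1],[0.012,0,0,0.1],[0.013,0,0,0.1],[0.013,0,0,0.1],[0.013,0,0,0.1],[0.013,0,0,0.1]]

```text
t: 19.35
position: [0.6065, 0.0433, -0.0111]
ee_rot: [-0.003, 0.743, 0.67, -0.0]
wrist_force: [0.1, -3.9, 0.2]
gripper_width: 0.0222
```

```bash
python3 tgt.py 0.017 .0 -.011 0; python3 look.py 16 wrist scene
```

```text
now stand mm [10.   0.1] z -0.0111 toolx yaw rel 0.07 t 19.35 F [ 0.11 -3.94  0.24]
world tgt [ 0.6074  0.0503 -0.011 ] shift [ 0.007   0.0001 -0.0001] turn 0.07
wrist body centre/size/ang [75.  -0.9] [116.5  59.3] 0.66 33885
[[16.399999618530273, 28.0], [17.100000381469727, -31.200000762939453], [133.60000610351562, -29.899999618530273], [133.0, 29.399999618530273]]
cheeks inner y [-1.5  1.7] 27139
scene body centre/size/ang [73.3  7.4] [ 55.4 131.8] 79.67 361
[[3.5, -8.100000381469727], [133.1999969482422, -31.700000762939453], [143.10000610351562, 22.799999237060547], [13.5, 46.400001525878906]]
cheeks inner y [-3.5 19.9] 224
```

View pics/scene16.png

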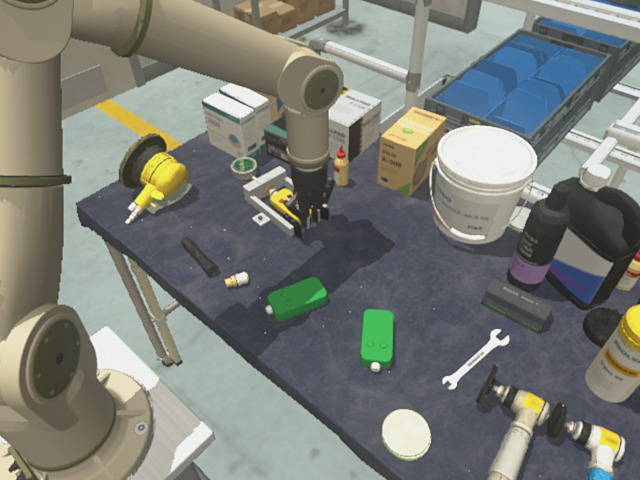

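send_rows:
  commands:
    - [[0.001,0,0,0],[0.002,0,0,0],[0.003,0,0,0],[0.004,0,0,0],[0.005,0,0,0],[0.006,0,0,0],[0.006,0,0,0],[0.006,0,0,0],[0.006,0,0,0],[0.006,0,0,0]]

```text
t: 20.45
position: [0.6071, 0.0491, -0.0111]
ee_rot: [-0.002, 0.743, 0.67, -0.0]
wrist_force: [0.1, -6.6, 0.9]
gripper_width: 0.0222
```

```bash
python3 tgt.py 0.018 .0 -.011 0; python3 look.py 17 wrist scene top 2>/dev/null
python3 - <<'E'
from workcell import manip
import numpy as np
print([np.round(manip.sense()["wrist_force"],2).tolist() for _ in range(3)])
import cv2
d=np.load("scene17.npz")["pixels"]; cv2.imwrite("pics/s17c.png",cv2.resize(d[150:250,220:360],None,fx=5,fy=5,interpolation=cv2.INTER_CUBIC))
d=np.load("top17.npz")["pixels"]; cv2.imwrite("pics/t17c.png",cv2.resize(d[170:280,160:300],None,fx=5,fy=5,interpolation=cv2.INTER_CUBIC))
E
```

```text
now stand mm [15.8  0.1] z -0.0111 toolx yaw rel 0.06 t 20.45 F [ 0.15 -6.59  0.9 ]
world tgt [ 0.6075  0.0513 -0.011 ] shift [ 0.0022  0.0001 -0.0001] turn 0.06
wrist body centre/size/ang [79.2 -1.2] [120.2  59.2] 0.19 33894
[[19.0, 28.200000762939453], [19.200000762939453, -30.899999618530273], [139.39999389648438, -30.600000381469727], [139.1999969482422, 28.600000381469727]]
cheeks inner y [-1.6  1.8] 24292
scene body centre/size/ang [85.7 19.7] [ 54.8 132. ] 60.41 350
[[14.800000190734863, 28.5], [129.5, -36.70000076293945], [156.60000610351562, 11.0], [41.900001525878906, 76.0999984741211]]
cheeks inner y [-9.4 20.6] 245
[[-0.81, -5.15, 0.68], [-0.81, -5.15, 0.68], [-0.81, -5.15, 0.68]]
```

View pics/s17c.png

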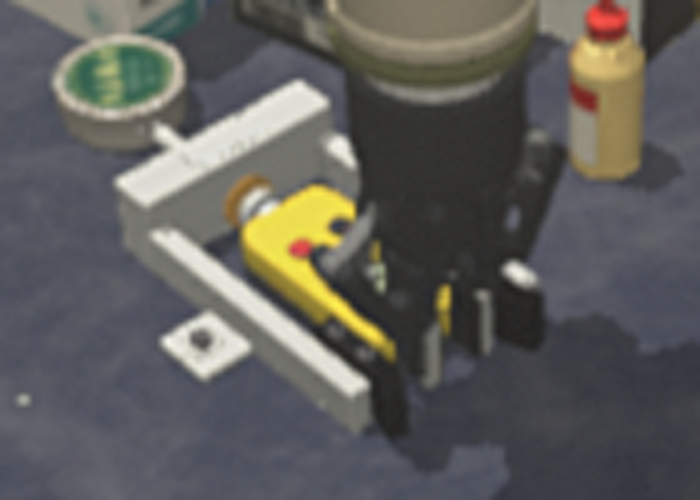

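View pics/t17c.png

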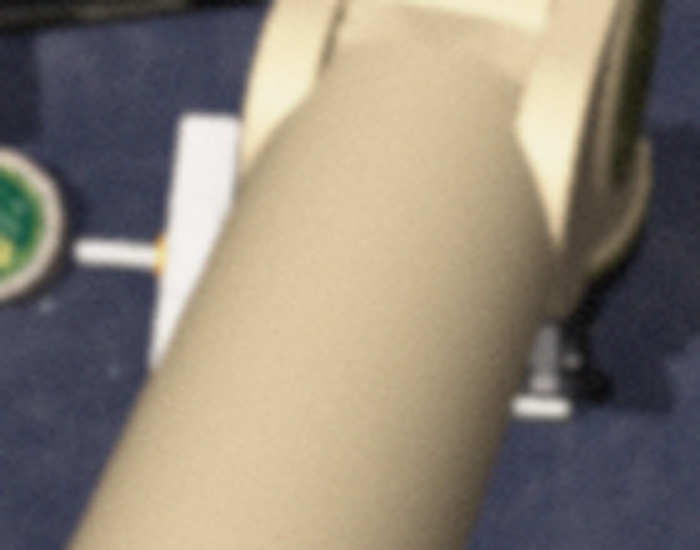

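Run:
```python
import numpy as np
from h import *
for n in ("top1","top15","top17"):
    d=np.load(n+".npz"); g=d["pixels"].min(-1).astype(float)
    # brightest row band around row 220
    s=g[217:225,168:190].max(0); 
    thr=(s.max()+s[:3].mean())/2; i=np.argmax(s>thr); e=168+i-1+(thr-s[i-1])/(s[i]-s[i-1]); 
    print(n,s.astype(int).tolist(),round(e,2))
p=proj(d,[[.624,.24,.015],[.624,.25,.015]]); print("px per 10mm",p[1]-p[0])
```

```text
top1 [163, 164, 158, 125, 80, 56, 53, 63, 65, 67, 79, 128, 193, 220, 227, 228, 228, 227, 223, 223, 224, 223] 180.07
top15 [165, 164, 160, 124, 79, 55, 54, 61, 65, 67, 76, 127, 194, 221, 228, 227, 227, 227, 222, 222, 223, 227] 180.06
top17 [162, 164, 161, 122, 83, 58, 93, 158, 202, 225, 227, 227, 229, 228, 226, 226, 226, 226, 220, 221, 223, 223] 175.86
px per 10mm [-4.60537638  0.11868009]
```

send_rows:
  commands:
    - [[0.0005,0,0,0],[0.001,0,0,0],[0.001,0,0,0],[0.001,0,0,0],[0.001,0,0,0],[0.001,0,0,0],[0.001,0,0,0],[0.001,0,0,0],[0.001,0,0,0],[0.001,0,0,0]]

```text
t: 21.6
position: [0.6072, 0.0496, -0.0111]
ee_rot: [-0.002, 0.743, 0.67, -0.001]
wrist_force: [0.3, -5.7, 2.5]
gripper_width: 0.022
```

```bash
python3 tgt.py 0.018 .0 -.011 0; python3 look.py 18 wrist top 2>/dev/null
python3 - <<'E'
import numpy as np
for n in ("top1","top17","top18"):
    s=np.load(n+".npz")["pixels"].min(-1).astype(float)[217:225,173:190].max(0)
    i=np.argmax(s>145); e=173+i-1+(145-s[i-1])/(s[i]-s[i-1]); print(n,round(e,2),"press mm",(179.26-e)/.4605)
E
```

```text
now stand mm [16.2  0.1] z -0.0111 toolx yaw rel 0.04 t 21.6 F [ 0.33 -5.72  2.53]
world tgt [ 0.6075  0.0513 -0.011 ] shift [ 0.0018  0.0001 -0.0001] turn 0.04
wrist body centre/size/ang [79.8 -1.2] [119.5  59.4] 0.04 33901
[[20.0, 28.399999618530273], [20.100000381469727, -31.0], [139.60000610351562, -30.899999618530273], [139.5, 28.5]]
cheeks inner y [-1.6  1.8] 24067
top1 179.26 press mm -0.0033408502464131527
top17 174.8 press mm 9.685124864277913
top18 174.53 press mm 10.27454630060489
```

View pics/wrist18.png

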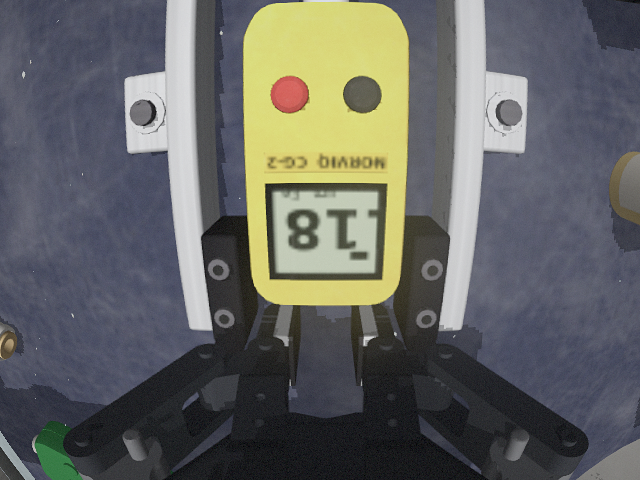

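The wrist picture shows the gauge straight in the gate (flanks near columns 245 and 408), with both fingertips still on its tail at about row 305. The button reads about 10 mm in, so I'm handing in.

```bash
python3 -c "
from workcell import manip
print(manip.hand_in()); s=manip.sense(); print(s['t'],s['position'],s['wrist_force'])"
```

```text
the job is handed in; nothing more can be done
None
the job is handed in; nothing more can be done
```

The yellow and grey gauge is through the gate foot first. It is still held against the sprung button, which is pressed in about 10 mm of its 15 mm travel. I handed the job in at about 21.7 s, well inside the 58 s limit.

**What I did:** I squared the gauge up to the slot by pushing on its flank with the two fingertips. I then pushed its tail straight through the gate with the fingers 22 mm apart. It was never gripped or lifted.

**Last checks:**
- **Button:** the rod behind the stand had moved 10.3 mm in the top camera view, with steady spring force on the wrist of about 5–6 N.
- **Squareness:** the gauge showed only a fraction of a degree of tilt, and the gripper was within about 0.1 mm of the slot's centre line.
- **Other things:** I saw nothing else moved in the pictures, but I did not measure their poses again.

**What disagreed:**
- **Fingertip height:** the cameras showed the fingertips about 20–26 mm behind the reported tool point, not 17 mm ahead of it. The first flank push therefore passed over the gauge without touching it. I corrected the height and repeated it.
- **Stand position:** the top and scene cameras differed by about 4 mm, so I averaged the camera readings.
- **Late image fits:** once the arm and stand hid part of the gauge, the scene-camera fits became unreliable. I used the wrist camera, the force and the rod movement instead.

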